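# Release the spine clamp

### The job

The glued book block in the bench clamp is dry: free it by pressing both release buttons on top of the clamp down together, one fingertip on each, and keep them held down until the clamp bar has risen all the way to its top stop. Then let both buttons come back up and move clear. Leave the book block lying where it is, and do not shift the small things standing round the clamp.

Things in the scene. Friction and masses are not known exactly. Their poses are not given: they have to be found in the camera images.
- spine_clamp: Fixed bench clamp, grey with steel posts; a crosshead joins the posts, its flat top 126 mm above the bench. Origin on the bench straight below the middle between the buttons; x to the clamp's back, y to its left (line of the two buttons), z up. Base from x = -50 to +62 mm, y = +-118 mm. Posts at y = +-95 mm, 139 mm high; square toothed rods at y = +-66 mm, top 122 mm high, rising with the bar to 146 mm.
- button_left_top (a point): Centre of the flat top of the left (clamp's +y) release button: round dark cap, 26 mm diameter, 12 mm proud of the crosshead's top, so 138 mm above the bench, moving straight down. The two buttons stand side by side, 56 mm from centre to centre along the clamp's y; the gap between the caps is 30 mm.
- button_right_top (a point): Centre of the flat top of the right (clamp's -y) release button, just like the left one.
- button_left (a joint): Travel of the left button: 0 up, 0.008 m fully down. A spring pushes it back up (about 1 N at the start of the travel, 3 N at the bottom; pressing with 5 N takes it firmly down). From 6 mm down it draws the pawl out of the toothed rod on its side.
- button_right (a joint): Travel of the right button, like the left one.
- clamp_bar (a joint): Height of the clamp bar above its clamped position: 0 clamped on the book block, 0.024 m at its top stop. Springs lift it slowly (about 2.5 s for the whole way) while both pawls are drawn; either pawl alone holds it. If a button is let go too early, its pawl catches the next tooth (7 mm pitch) and the bar stops there until both are pressed again.
- bar_top (a point): Middle of the top face of the clamp bar, an aluminium bar 32 mm deep and about 210 mm long, below the crosshead; 65 mm above the bench when clamped, 89 mm when fully up.
- book_block: Loose book block of paper between two brown card boards, 105 x 148 x 24 mm, lying on the clamp's bed under the bar with its spine to the front. Origin at the centre of its underside (24 mm above the bench). Stays where it lies.
- brass_weight: Loose brass weight 40 x 60 mm, 60 mm high with its knob, standing on the bench to the right of the clamp; origin at the centre of its underside. Not to be shifted.
- thread_spool_a: Loose white thread spool, 41 mm diameter, 50 mm high, standing on the blue cutting mat to the left of the clamp; origin at the centre of its underside. Not to be shifted.
- beeswax: Loose block of beeswax 36 x 52 x 19 mm, on the blue cutting mat to the left of the clamp; origin at the centre of its underside. Not to be shifted.
- bone_folder_short: Loose bone folder 26 x 108 x 4 mm, lying on the bench in front of the clamp, on the robot's side; origin at the centre of its underside. Not to be shifted.
There are look-alikes about, which are no part of the job. There is more than one size of the book_block; the job needs the largest.

How it is judged:
On the way, in this order (a step that is already met when the one before it is completed fails the run):
1. both buttons are pressed down together (each 5 mm and more), each by the fingers (value of joint each of button_left, button_right above 0.005 m and contact force between the fingers and button_left above 0.5 N and contact force between the fingers and button_right above 0.5 N), for 0.2 s.
2. both are still held down when the clamp bar reaches the top (22 of 24 mm or more) (value of joint clamp_bar above 0.022 m and value of joint each of button_left, button_right above 0.004 m), for 0.1 s.
At the end, for the whole second after the job is handed in: The clamp bar stands at its top stop (at least 22 of its 24 mm up), both buttons are back up (within 1.5 mm), and the book block rests within 10 mm of where it lay (value of joint clamp_bar above 0.022 m and value of joint each of button_left, button_right below 0.0015 m and distance of book_block from where it was at the start of the episode below 0.01 m and linear speed of book_block below 0.02 m/s); the robot touches nothing.
It fails at once if the book block is lifted, carried or pushed by more than 15 mm (distance of book_block from where it was at the start of the episode above 0.015 m).
It fails at once if a small thing beside the clamp is lifted or shifted by more than 15 mm (distance of any of brass_weight, thread_spool_a, beeswax, bone_folder_short from where it was at the start of the episode above 0.015 m).
It also fails if it takes over 32 s, if anything falls off the work surface, if the arm or the gripper's body presses on something with over 40 N, if the wrist force passes 120 N, or if a joint passes its speed limit or range.

### The arm

A 7-joint arm with a two-finger parallel gripper is mounted at the origin on a cart in front of the work surface, level with it; the furniture and walls round the work are solid. World frame = base frame: x ahead of the robot, y to its left, z up, the work surface at z = 0. Lengths are in m, angles in rad, forces in N, time in s.
With the tool pointing down it reaches from about 0.4 to 0.875 m from the base axis. Payload 19.3 kg.
Tool frame: the origin (TCP) lies between the finger pads; the fingertips stand 17 mm ahead of it and the grasp point (between the pads) lies 2 mm behind it (bot.tips_ahead is the z of the fingertips in the tool frame, in m); z points along the fingers, y is the direction in which the jaws open and shut (so a half turn about z gives the same grasp; the last joint's range is limited). The gripper opens to 85 mm and grips with 20 to 120 N. Pads are 22 mm wide; open, the fingers measure 114 mm over their backs; the gripper's body (76 mm by 85 mm) begins 54 mm behind the grasp point. The pads swing forward as they close: fully open they stand 13 mm farther back than shut.
Start: joints at [-1.325, 0.521, -0.036, 1.599, 0.021, 1.021, -0.113], TCP at [0.194, 0.594, 0.248] pointing down, gripper open.
Joint ranges: [-2.91, 2.91], [-0.3, 2.13], [-1.5, 1.42], [0.17, 2.43], [-1.26, 4.41], [0.16, 1.93], [-2.52, 2.52]. Speed limits (rad/s): [1.89, 1.89, 2.39, 2.39, 3.01, 3.01, 3.01].

### API

Orientations are given as [roll, pitch, yaw] about the fixed x, y, z axes, in that order (R = Rz(yaw) Ry(pitch) Rx(roll)).
In Python, from workcell import telemetry, cams, job, bot gives the robot as it stands.
- The arm moves only by the tool arm_command, never from a script. Its argument "deltas" is a list of rows, each a list of 7 numbers: the opening, from -1 (shut) to 1 (fully open), so that 0 is half open, then the shift along the tool's x, y, z normalised to -1 to 1, where 1 is 150 mm, then the turn, a rotation vector about the tool's x, y, z normalised to -1 to 1, where 1 is 45 degrees. In form: [[hand, tx, ty, tz, rx, ry, rz], ...]. A call has 1 to 8 rows; each row is the pose to reach, as a shift and turn from the pose commanded when the call began, along the tool's axes at that moment; what a row does not reach only later rows make up. A row lasts 1/8 s, in which the tool goes at most 62.5 mm and 10.7 degrees, less where a joint would pass 70% of its speed; a pose out of reach is approached as far as the arm can. A call with a number of a shift or a turn outside -1 to 1 is refused whole. A call with a gripper value outside its range is refused whole. The fingers move at their own pace and stop on an object; "newtons" is the grip in N (left out, the last holds). Time passes only in rows, so rows that repeat a pose let the fingers close. It gives the time, the measured TCP pose, the force and the opening at its end, in the units of the state.
- telemetry.observe(): the state, without advancing time (a new reading comes with each control period).
- cams.grab_frame(name): name is "scene" or "top" or "wrist"; returns the picture (420x560x3 uint8, blue, green, red); there is no depth.
- cams.get_calibration(name): a dict with "fx", "fy", "cx", "cy" (pixels), "R" (3x3) and "t" (3): a world point X has camera coordinates R X + t. Camera axes: x right, y down, z forward; pixel columns grow to the right and rows downward; lengths in m; the calibration is good to about 2 mm. A picture is of the moment at which its call begins: read the wrist's pose just before it. get_calibration takes no time and is no camera call; for the wrist camera it gives the pose at the moment of the call.
- job.job_done(): hands the job in, once; it reports no verdict.
The state is a dict: "clock": time; "qpos": joint angles; "qd": joint speeds; "joint_efforts": joint torques, N m; "position": TCP position; "tool_rot": TCP orientation; "force": force on the tool from outside, world axes, zero at the start; "moment": the same for the moment, N m; "grip_width": finger opening in m.
Only numpy, scipy, OpenCV 4.12 (cv2) and the standard library are available. Lean on these libraries where they do the work, as an engineer would, in place of code of your own. Each camera call takes 0.05 s, during which the arm holds its last target.

## Working session

There is one attempt and no reset: what is moved stays moved. The work goes in short steps, Python scripts to look and compute and a tool call to move; the robot and the scene stay as the last step left them, time stands still between calls to the robot, and variables do not carry over. Pictures are saved under pics/ and viewed, and the job is handed in when it is done.

Besides the shell and the picture viewer there is one more tool, called as a command line: name --pt "numbers of a row" for each row, then --argument value for the rest. arm_command: Moves the arm, as the interface text tells. Its arguments: {"type":"object","properties":{"deltas":{"type":"array","items":{"type":"array","items":{"type":"number"}}},"newtons":{"type":"number"}},"required":["deltas"]}

```bash
mkdir -p pics; ls; python3 - <<'E'
from workcell import telemetry, cams, job, bot
import cv2,numpy as np
print(telemetry.observe()); print(bot.tips_ahead)
for n in ["scene","top"]:
    cv2.imwrite(f"pics/{n}0.png",cams.grab_frame(n)); c=cams.get_calibration(n); print(n,c)
E
```

```text
pics
{'clock': 0.0, 'qpos': array([-1.32522547,  0.52201098, -0.03637056,  1.60000515,  0.02122555,
        1.02108335, -0.11280959]), 'qd': array([ 0.00184864, -0.0013221 ,  0.00023522,  0.00191622, -0.00036131,
        0.00219261, -0.00032499]), 'joint_efforts': array([ 1.37548210e-03, -9.27114058e+01,  1.98040098e+00, -3.69914782e+01,
        1.78827258e-02,  8.38342152e-03,  4.19605999e-05]), 'position': array([0.19401186, 0.59379391, 0.24772815]), 'tool_rot': array([-3.14047459e+00,  7.98115623e-05,  2.82585301e+00]), 'force': array([-0.28901841,  0.48045804, -0.17172052]), 'moment': array([ 0.0237517 ,  0.02196026, -0.00868524]), 'grip_width': 0.08554963396154536}
0.017
scene {'fx': 541.9045181682978, 'fy': 541.9045181682978, 'cx': 279.29295501088785, 'cy': 202.65275168368154, 'R': array([[-0.83652494, -0.54792413,  0.00227629],
       [-0.41619984,  0.63270629, -0.65303939],
       [ 0.35637582, -0.54723112, -0.75732052]]), 't': array([0.57798047, 0.16392349, 1.59536891])}
top {'fx': 394.5879133125789, 'fy': 394.5879133125789, 'cx': 281.0377710513975, 'cy': 214.42320653020312, 'R': array([[-2.85453648e-02, -9.99582529e-01, -4.46434129e-03],
       [-9.83562343e-01,  2.88839451e-02, -1.78243754e-01],
       [ 1.78298290e-01, -6.97075004e-04, -9.83976236e-01]]), 't': array([0.19192276, 0.57956342, 1.00388018])}
```

View pics/scene0.png

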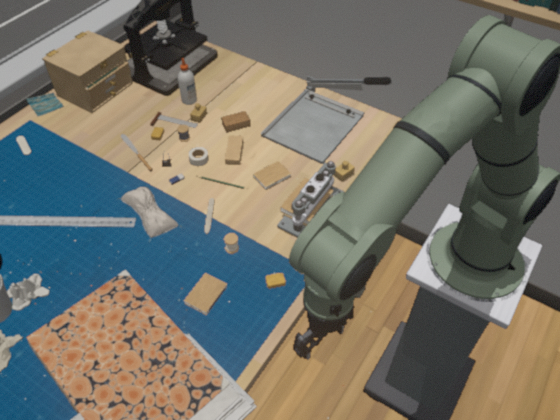

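View pics/top0.png

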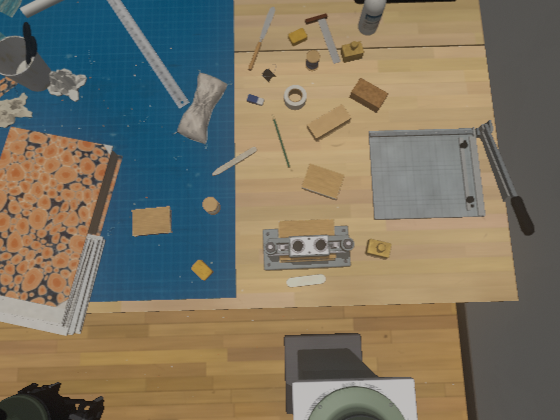

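```bash
python3 - <<'E'
import cv2
a=cv2.imread("pics/top0.png")[210:300,250:400]; cv2.imwrite("pics/topz.png",cv2.resize(a,None,fx=5,fy=5,interpolation=cv2.INTER_CUBIC))
a=cv2.imread("pics/scene0.png")[150:245,265:365]; cv2.imwrite("pics/scz.png",cv2.resize(a,None,fx=6,fy=6,interpolation=cv2.INTER_CUBIC))
E
```

```text
(no output)
```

View pics/topz.png

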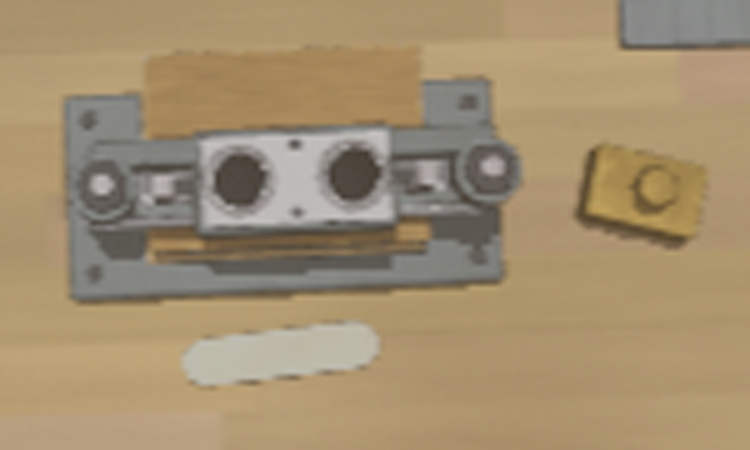

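View pics/scz.png

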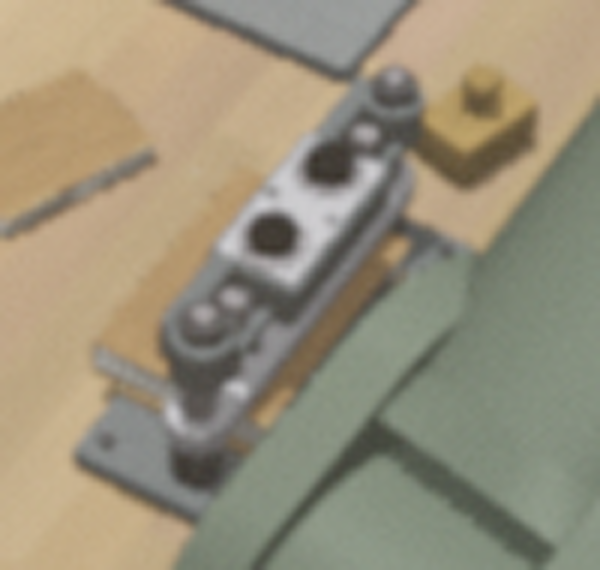

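```bash
cat > h.py <<'E'
import numpy as np
from workcell import telemetry, cams, job, bot
from scipy.spatial.transform import Rotation as Ro
def ray(c,u,v,z):
    d=c["R"].T@np.array([(u-c["cx"])/c["fx"],(v-c["cy"])/c["fy"],1.]); o=-c["R"].T@c["t"]
    return o+d*(z-o[2])/d[2]
E
python3 - <<'E'
from h import *
for n,P in dict(top=[(297.8,245.4),(320.4,244.2)],scene=[(310,188.5),(319.2,176.7)]).items():
    c=cams.get_calibration(n); a,b=[ray(c,*p,.137) for p in P]
    print(n,a,b,(a+b)/2,np.linalg.norm(a-b),np.arctan2(*(-(a-b)[:1],(a-b)[1])))
c=cams.get_calibration("top")
a,b=ray(c,250+103/5-.4,210+184/5-.4,.139),ray(c,250+493/5-.4,210+166/5-.4,.139)
print(a,b,(a+b)/2,np.linalg.norm(a-b),np.arctan2(-(a-b)[0],(a-b)[1]))
s=telemetry.observe();print(Ro.from_euler('xyz',s['tool_rot']).as_matrix())
for n in ["wrist"]: 
  c=cams.get_calibration(n); print(c, -c['R'].T@c['t'])
E
```

```text
top [0.49207424 0.13668013 0.137     ] [0.49339955 0.08179614 0.137     ] [0.49273689 0.10923814 0.137     ] 0.05489999474097328 [0.02414287]
scene [0.49177344 0.14017421 0.137     ] [0.49343165 0.08417395 0.137     ] [0.49260254 0.11217408 0.137     ] 0.056024810639935446 [0.029602]
[0.49138735 0.20357889 0.139     ] [0.49463993 0.01458999 0.139     ] [0.49301364 0.10908444 0.139     ] 0.18901688546197865 0.01720876897515955
[[-9.50549879e-01  3.10571845e-01 -2.38658319e-04]
 [ 3.10571921e-01  9.50549307e-01 -1.04773713e-03]
 [-9.85411529e-05 -1.07004697e-03 -9.99999423e-01]]
{'fx': 335.93053283623726, 'fy': 335.93053283623726, 'cx': 276.5931935769505, 'cy': 210.98438569950903, 'R': array([[ 3.10558561e-01,  9.50554239e-01, -1.39041270e-04],
       [ 9.16529591e-01, -2.99403469e-01,  2.65200060e-01],
       [ 2.52045412e-01, -8.24875844e-02, -9.64193398e-01]]), 't': array([-0.62448819, -0.03477738,  0.37781336])} [0.13058853 0.61436234 0.37342128]
```

arm_command --pt "0 -0.25 -0.21 0 0 0 0" --pt "0 -0.55 -0.46 0 0 0 0" --pt "0 -0.85 -0.72 0 0 0 0" --pt "0 -0.96 -0.81 0 0 0 0" --newtons 40

```text
clock: 0.6
position: [0.2951, 0.431, 0.2484]
tool_rot: [-3.141, 0.001, 2.822]
force: [-0.2, 0.9, 0.3]
grip_width: 0.0428
```

arm_command --pt "0 -0.25 -0.21 0 0 0 0" --pt "0 -0.55 -0.46 0 0 0 0" --pt "0 -0.85 -0.72 0 0 0 0" --pt "0 -0.96 -0.81 0 0 0 0"

```text
clock: 1.1
position: [0.3937, 0.2713, 0.2483]
tool_rot: [-3.141, 0.0, 2.823]
force: [-1.0, 1.0, 0.5]
grip_width: 0.043
```

arm_command --pt "0 -0.25 -0.21 0 0 0 -0.1" --pt "0 -0.55 -0.46 0 0 0 -0.25" --pt "0 -0.85 -0.72 0 0 0 -0.4" --pt "0 -0.96 -0.81 0 0 0 -0.43" --pt "0 -0.96 -0.81 0 0 0 -0.43" --pt "0 -0.96 -0.81 0 0 0 -0.43"

```text
clock: 1.85
position: [0.4912, 0.1146, 0.2482]
tool_rot: [3.141, -0.0, -3.119]
force: [-0.8, -0.5, 0.1]
grip_width: 0.0423
```

```bash
python3 - <<'E'
from h import *
import cv2
s=telemetry.observe();print(s['clock'],s['position'],s['tool_rot'],s['force'],s['grip_width'],s['qpos'])
c=cams.get_calibration("wrist")
cv2.imwrite("pics/w1.png",cams.grab_frame("wrist"));cv2.imwrite("pics/s1.png",cams.grab_frame("scene"))
for p in [(.4921,.1367+.002),(.4934,.083)]:
    q=c['R']@np.array([*p,.138])+c['t']; print(c['fx']*q[0]/q[2]+c['cx'],c['fy']*q[1]/q[2]+c['cy'])
np.save('c1.npy',c,allow_pickle=True)
E
```

```text
1.85 [0.49116373 0.11461229 0.24815337] [ 3.14126988e+00 -4.41640894e-04 -3.11893421e+00] [-0.77398646 -0.47306062  0.07582768] 0.042315613656139714 [-0.40138547  0.33128916  0.06946041  1.9158988  -0.02949014  0.89567963
  1.27620538]
309.72286894948184 215.56582945405796
233.47135069960265 215.62936124347252
```

View pics/w1.png

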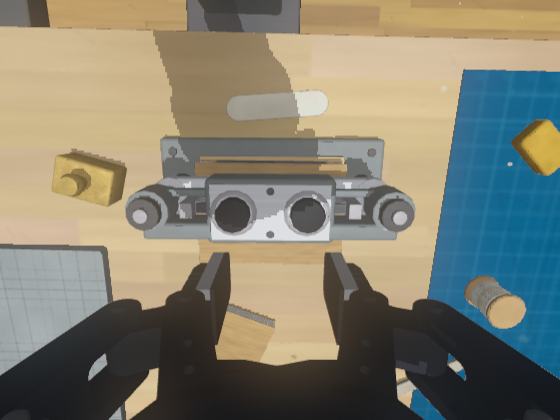

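View pics/s1.png

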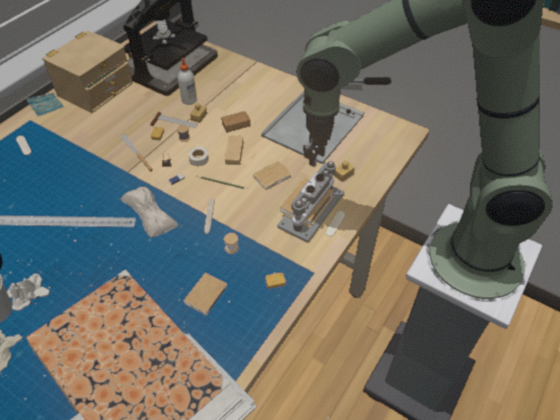

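```bash
python3 - <<'E'
from h import *
import cv2
c=np.load('c1.npy',allow_pickle=True).item()
im=cv2.imread("pics/w1.png");g=cv2.cvtColor(im,cv2.COLOR_BGR2GRAY)
n,l,st,ce=cv2.connectedComponentsWithStats((g[185:242,205:340]<60).astype(np.uint8))
P=[]
for i in range(1,n):
    if st[i,4]>300: print(st[i],ce[i]+[205,185]); P.append(ce[i]+[205,185])
P.sort(key=lambda p:-p[0])
for z in (.135,.138):
    a,b=[ray(c,*p,z) for p in P[:2]];print(a,b,(a+b)/2,np.linalg.norm(a-b),np.arctan2(-(a-b)[0],(a-b)[1]))
cv2.imwrite("pics/w1z.png",cv2.resize(im[170:350,180:380],None,fx=3.3,fy=3.3,interpolation=cv2.INTER_CUBIC))
E
```

```text
Traceback (most recent call last):
ValueError: not enough values to unpack (expected 2, got 0)
```

```bash
python3 - <<'E'
from h import *
import cv2
c=np.load('c1.npy',allow_pickle=True).item()
im=cv2.imread("pics/w1.png");g=cv2.cvtColor(im,cv2.COLOR_BGR2GRAY)
print(g[214,205:340:3], g[195:236:2,233])
for T in (75,90):
  n,l,st,ce=cv2.connectedComponentsWithStats((g[180:242,205:340]<T).astype(np.uint8))
  P=[]
  for i in range(1,n):
    if st[i,4]>300: print(T,st[i],ce[i]+[205,180]); P.append(ce[i]+[205,180])
  P.sort(key=lambda p:-p[0])
  if len(P)>1:
   a,b=[ray(c,*p,.138) for p in P[:2]];print(a,b,(a+b)/2,np.linalg.norm(a-b),np.arctan2(-(a-b)[0],(a-b)[1]))
cv2.imwrite("pics/w1z.png",cv2.resize(im[170:350,180:380],None,fx=3.3,fy=3.3,interpolation=cv2.INTER_CUBIC))
E
```

```text
[122  98 117 122  60  61  60  62  61  62  62  63  64  65  64 117 124 135
 163 163 163 163 163 164 219 223 217 171 170  76  85  86  87  87  86  85
  84  83  82  82 127 174 151 116 139] [142  81  53  60  59  60  60  61  61  61  63  63  63  65  64  65  71  76
  74 154 193]
75 [ 10  18  35  34 884] [232.15271493 213.60746606]
90 [ 10  17  35  36 966] [232.16563147 214.31573499]
90 [ 86  18  35  35 938] [307.3326226  214.75586354]
[0.49152402 0.13692464 0.138     ] [0.49242286 0.08205863 0.138     ] [0.49197344 0.10949164 0.138     ] 0.05487336565412046 0.01638102288592939
```

View pics/w1z.png

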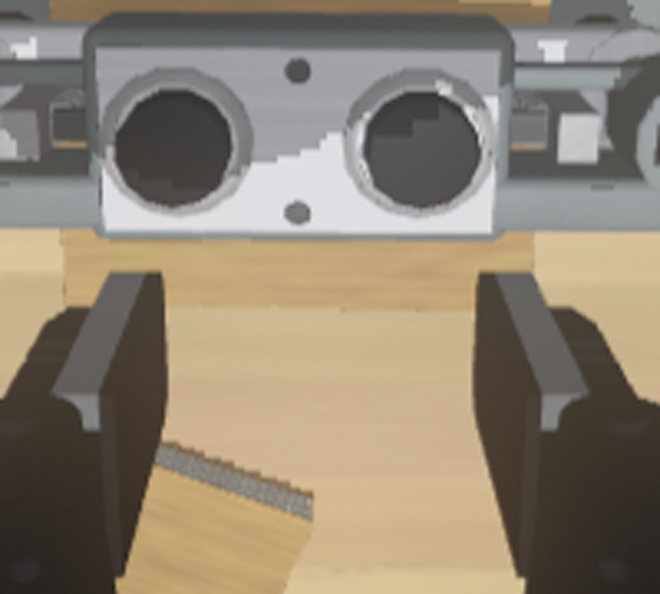

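arm_command --pt "0.12 -0.007 -0.03 0.1 0 0 0" --pt "0.12 -0.007 -0.03 0.3 0 0 0" --pt "0.12 -0.007 -0.03 0.46 0 0 0" --pt "0.12 -0.007 -0.03 0.5 0 0 0" --pt "0.12 -0.007 -0.03 0.5 0 0 0" --pt "0.12 -0.007 -0.03 0.5 0 0 0"

```text
clock: 2.7
position: [0.493, 0.1091, 0.174]
tool_rot: [3.141, 0.001, -3.12]
force: [0.2, -0.1, -0.3]
grip_width: 0.0481
```

```bash
python3 - <<'E'
from h import *
import cv2
s=telemetry.observe();print(s['clock'],s['position'],s['tool_rot'],s['force'],s['grip_width'])
w=cams.grab_frame("wrist");sc=cams.grab_frame("scene");t=cams.grab_frame("top")
cv2.imwrite("pics/w2.png",w)
cv2.imwrite("pics/s2.png",cv2.resize(sc[130:240,270:370],None,fx=5,fy=5,interpolation=cv2.INTER_CUBIC))
E
```

```text
2.7 [0.49303718 0.10907744 0.17397871] [ 3.14128037e+00  1.05483304e-03 -3.11964329e+00] [ 0.18280745 -0.12000312 -0.33530197] 0.048146436859141904
```

View pics/w2.png

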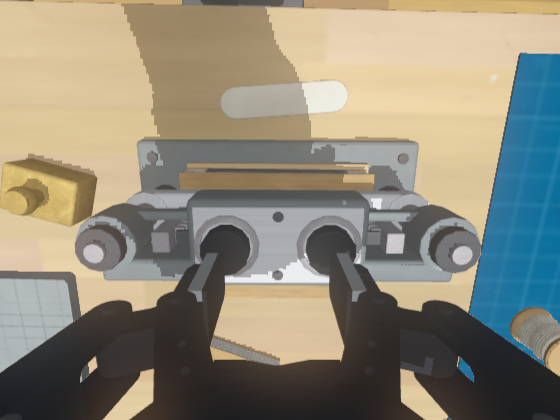

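View pics/s2.png

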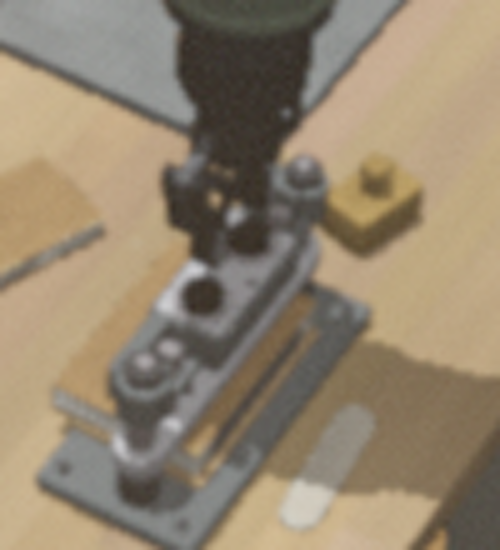

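arm_command --pt "0.12 0 0 0.04 0 0 0" --pt "0.12 0 0 0.08 0 0 0" --pt "0.12 0 0 0.11 0 0 0" --pt "0.12 0 0 0.12 0 0 0" --pt "0.12 0 0 0.12 0 0 0"

```text
clock: 3.48
position: [0.4927, 0.1089, 0.1552]
tool_rot: [-3.141, -0.0, -3.12]
force: [0.4, 0.0, -0.9]
grip_width: 0.0478
```

arm_command --pt "0.12 0 0 0.01 0 0 0" --pt "0.12 0 0 0.02 0 0 0" --pt "0.12 0 0 0.03 0 0 0" --pt "0.12 0 0 0.03 0 0 0"

```text
clock: 3.98
position: [0.4928, 0.109, 0.1508]
tool_rot: [3.142, 0.0, -3.12]
force: [0.2, -0.2, 3.2]
grip_width: 0.0479
```

arm_command --pt "0.12 0 0 0.01 0 0 0" --pt "0.12 0 0 0.02 0 0 0" --pt "0.12 0 0 0.03 0 0 0" --pt "0.12 0 0 0.03 0 0 0"

```text
clock: 4.47
position: [0.4928, 0.109, 0.1463]
tool_rot: [3.142, 0.0, -3.12]
force: [-0.5, -0.7, 4.7]
grip_width: 0.0479
```

arm_command --pt "0.12 0 0 0.007 0 0 0" --pt "0.12 0 0 0.013 0 0 0" --pt "0.12 0 0 0.013 0 0 0"

```text
clock: 4.85
position: [0.4928, 0.1089, 0.1444]
tool_rot: [3.142, 0.0, -3.12]
force: [-1.4, -0.3, 5.4]
grip_width: 0.0478
```

arm_command --pt "0.12 0 0 0.005 0 0 0" --pt "0.12 0 0 0.01 0 0 0" --pt "0.12 0 0 0.01 0 0 0"

```text
clock: 5.22
position: [0.4928, 0.109, 0.144]
tool_rot: [3.141, 0.001, -3.12]
force: [-8.8, -2.3, 33.0]
grip_width: 0.048
```

arm_command --pt "0.12 0 0 -0.003 0 0 0" --pt "0.12 0 0 -0.003 0 0 0" --pt "0.12 0 0 -0.003 0 0 0" --pt "0.12 0 0 -0.003 0 0 0" --pt "0.12 0 0 -0.003 0 0 0" --pt "0.12 0 0 -0.003 0 0 0" --pt "0.12 0 0 -0.003 0 0 0" --pt "0.12 0 0 -0.003 0 0 0"

```text
clock: 6.22
position: [0.4928, 0.109, 0.1441]
tool_rot: [3.141, 0.001, -3.12]
force: [-7.6, -1.3, 24.9]
grip_width: 0.0476
```

arm_command --pt "0.12 0 0 0 0 0 0" --pt "0.12 0 0 0 0 0 0" --pt "0.12 0 0 0 0 0 0" --pt "0.12 0 0 0 0 0 0" --pt "0.12 0 0 0 0 0 0" --pt "0.12 0 0 0 0 0 0" --pt "0.12 0 0 0 0 0 0" --pt "0.12 0 0 0 0 0 0"

```text
clock: 7.22
position: [0.4928, 0.109, 0.1441]
tool_rot: [3.141, 0.001, -3.12]
force: [-6.6, -1.2, 25.1]
grip_width: 0.048
```

```bash
python3 - <<'E'
from h import *
import cv2
s=telemetry.observe();print(s['clock'],s['position'],s['force'])
w=cams.grab_frame("wrist");sc=cams.grab_frame("scene")
cv2.imwrite("pics/w3.png",w)
cv2.imwrite("pics/s3.png",cv2.resize(sc[130:240,270:370],None,fx=5,fy=5,interpolation=cv2.INTER_CUBIC))
E
```

```text
7.225 [0.49281401 0.10898164 0.1441283 ] [-6.64015746 -1.24604597 25.07514973]
```

View pics/w3.png

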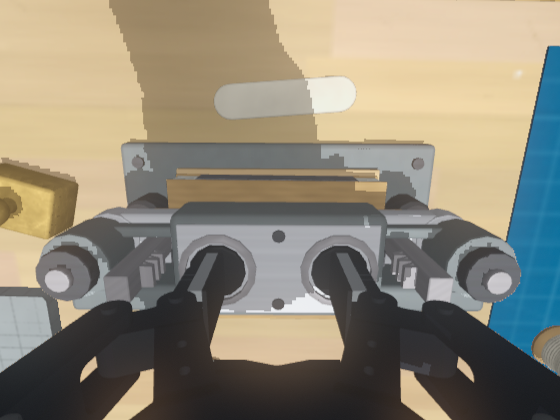

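View pics/s3.png

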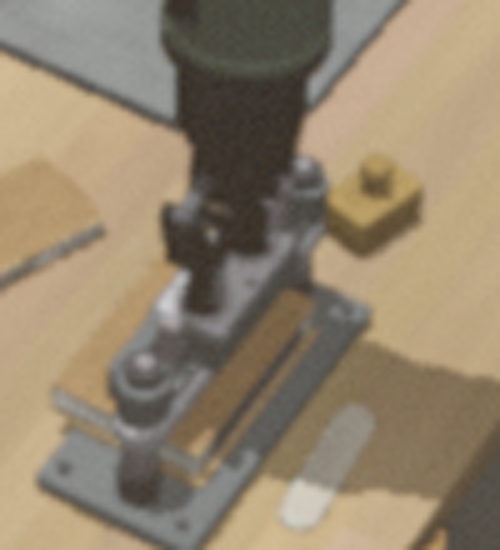

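arm_command --pt "0.12 0 0 0 0 0 0" --pt "0.12 0 0 0 0 0 0" --pt "0.12 0 0 0 0 0 0" --pt "0.12 0 0 0 0 0 0" --pt "0.12 0 0 0 0 0 0" --pt "0.12 0 0 0 0 0 0" --pt "0.12 0 0 0 0 0 0" --pt "0.12 0 0 0 0 0 0"

```text
clock: 8.32
position: [0.4928, 0.109, 0.1441]
tool_rot: [3.141, 0.001, -3.12]
force: [-6.6, -2.1, 25.1]
grip_width: 0.0477
```

```bash
python3 - <<'E'
from h import *
import cv2
w=cams.grab_frame("wrist");cv2.imwrite("pics/w4.png",w)
E
```

arm_command --pt "0.12 0 0 0 0 0 0" --pt "0.12 0 0 0 0 0 0" --pt "0.12 0 0 0 0 0 0" --pt "0.12 0 0 0 0 0 0" --pt "0.12 0 0 0 0 0 0" --pt "0.12 0 0 0 0 0 0" --pt "0.12 0 0 0 0 0 0" --pt "0.12 0 0 0 0 0 0"

```text
clock: 9.38
position: [0.4928, 0.109, 0.1441]
tool_rot: [3.141, 0.001, -3.12]
force: [-6.4, -1.7, 26.1]
grip_width: 0.0478
```

```bash
python3 - <<'E'
from h import *
import cv2
s=telemetry.observe();print(s['clock'],s['position'],s['force'])
w=cams.grab_frame("wrist");cv2.imwrite("pics/w5.png",w)
for a,b in (("3","4"),("4","5")):
  d=cv2.absdiff(cv2.imread(f"pics/w{a}.png"),cv2.imread(f"pics/w{b}.png")).max(2); print((d>40).sum(), (d[200:310,60:500]>40).sum())
E
```

```text
9.375 [0.49281526 0.1089734  0.14412641] [-6.43959046 -1.69896717 26.08101371]
0 0
0 0
```

View pics/w5.png

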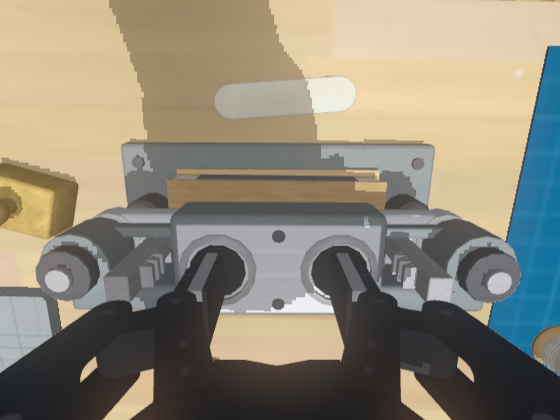

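```bash
python3 - <<'E'
from h import *
c=cams.get_calibration("wrist")
m=np.array([.4924,.1095]);y=np.array([-.0226,1])
for h in (.122,.136,.146):
  for s in (-1,1):
    q=c['R']@np.array([*(m+s*.066*y),h])+c['t']; print(h,s,c['fx']*q[0]/q[2]+c['cx'],c['fy']*q[1]/q[2]+c['cy'])
E
python3 -c "
import cv2
a=cv2.imread('pics/w5.png')[220:320,30:250];cv2.imwrite('pics/w5z.png',cv2.resize(a,None,fx=3.6,fy=3.6,interpolation=cv2.INTER_CUBIC))"
```

```text
0.122 -1 139.71150117653877 263.22746364288855
0.122 1 416.78332431487223 262.9131567057813
0.136 -1 127.1358846699583 276.57294520338553
0.136 1 429.717421669451 276.2210175987135
0.146 -1 116.63522215195812 287.71644643321775
0.146 1 440.51632785852536 287.3319855634904
```

View pics/w5z.png

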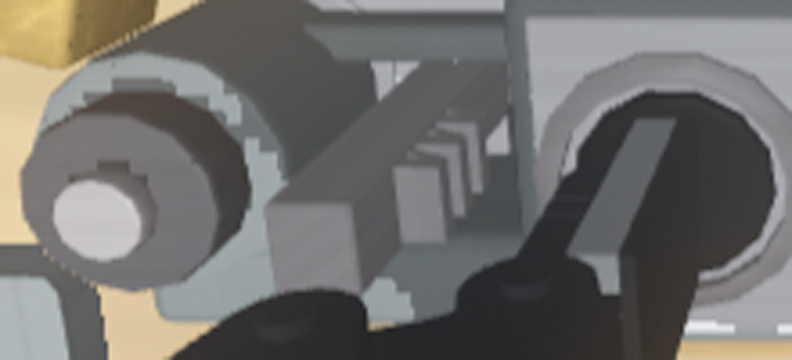

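The rod tops project at about (116, 288) px, which matches a height of 146 mm, so the bar is at its top stop. Releasing now.

arm_command --pt "0.12 0 0 -0.03 0 0 0" --pt "0.12 0 0 -0.08 0 0 0" --pt "0.12 0 0 -0.25 0 0 0" --pt "0.12 0 0 -0.5 0 0 0" --pt "0.12 0 0 -0.7 0 0 0" --pt "0.12 0 0 -0.7 0 0 0" --pt "0.12 0 0 -0.7 0 0 0"

```text
clock: 10.3
position: [0.4923, 0.1089, 0.2478]
tool_rot: [-3.141, -0.001, -3.12]
force: [-0.6, 0.1, 0.3]
grip_width: 0.0477
```

```bash
python3 - <<'E'
from h import *
import cv2
s=telemetry.observe();print(s['clock'],s['position'],s['force'])
w=cams.grab_frame("wrist");cv2.imwrite("pics/w6.png",w)
c=cams.get_calibration("wrist")
m=np.array([.4924,.1095]);y=np.array([-.0226,1])
for h in (.122,.139,.146):
  for s in (-1,1):
    q=c['R']@np.array([*(m+s*.066*y),h])+c['t']; print(h,s,c['fx']*q[0]/q[2]+c['cx'],c['fy']*q[1]/q[2]+c['cy'])
E
```

```text
10.3 [0.49232457 0.10886643 0.24781537] [-0.56447902  0.13731778  0.29032832]
0.122 -1 192.48434552640578 208.58864813953988
0.122 1 363.09366285801457 208.47615469644242
0.139 -1 186.82875926397514 214.62033346125338
0.139 1 368.9224706828362 214.4999528951201
0.146 -1 184.27236668237092 217.34672731248483
0.146 1 371.55714888273144 217.2227686529222
```

View pics/w6.png

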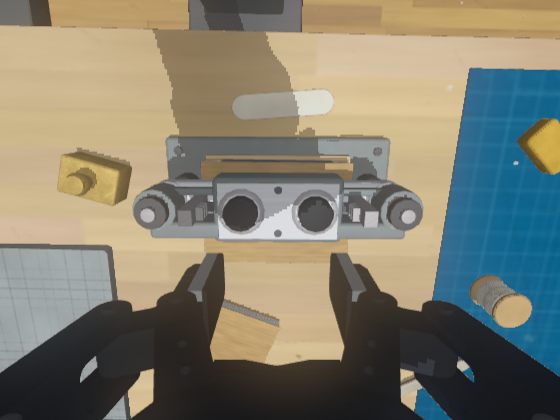

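The buttons look back up, at (241,213) and (316,212) px. The rods are still raised at (185,217) and (371,216) px, matching 146 mm, and nothing nearby has moved. Handing in.

```bash
python3 -c "
from workcell import job; print(job.job_done())"
```

```text
the job is handed in; nothing more can be done
None
```

I pressed both release buttons together, one fingertip on each, with the fingers about 48 mm apart. They bottomed out at about 25–33 N in total. I held them for roughly 4 s, then lifted straight up about 100 mm clear of the clamp and handed the job in at about 10.3 s.

**Bar at the top stop:** while the buttons were held, the toothed rods' tops lined up with a height of 146 mm. Pictures from 7.2 s to 9.4 s showed no further movement. After release the rods were still at that height.

**Buttons and surroundings:** in the last wrist picture both buttons look back up and the force on the tool is near zero. The book block, weight, spool, beeswax and bone folder look to be where they were. I judged the button height and these positions by eye and did not measure them.

**Disagreement:** the three cameras put the clamp's middle up to 3 mm apart in y, which is well within the size of the button caps. No check failed.

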